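# Unlock and unplug the test plug of a control unit

## Robot

A 6-joint arm with a two-finger parallel gripper is mounted at the origin on the work surface. World frame = base frame: x ahead of the robot, y to its left, z up, the work surface at z = 0. Lengths are in m, angles in degrees, forces in N, time in s.
With the tool pointing down it reaches from about 0.3 to 0.75 m from the base axis. Payload 8.5 kg.
Tool frame: the origin (TCP) lies midway between the tips of the shut fingers; the grasp point (between the pads) lies grasp_offset behind it (grasp_offset is the distance from the TCP to the grasp point, in m); z points along the fingers, y is the line along which they close (so a half turn about z gives the same grasp; the last joint's range is limited). The gripper opens to 85 mm and grips with 20 to 120 N. Pads are 22 mm wide; open, the fingers measure 114 mm over their backs; the gripper's body (76 mm by 85 mm) begins 54 mm behind the grasp point. The pads swing forward as they close: fully open they stand 13 mm farther back than shut.
Start: joints at [60.544, 21.807, 74.336, -0, 83.858, -12.336], TCP at [0.162, 0.526, 0.231] pointing down, gripper open.
Joint ranges: [-178.18, 178.18], [-50.72, 133.34], [12.68, 142.11], [-81.47, 261.47], [9.98, 163.14], [-165.26, 165.26]. Speed limits (degrees/s): [136.94, 136.94, 180, 180, 180, 180].

## Interface

Orientations are given as a 3x3 rotation matrix whose columns are the frame's x, y, z axes.
In Python, from rig import observe, get_image, camera_params, close_job, grasp_offset gives the robot as it stands.
- The arm moves only by the shell command python3 -m handwheel 'ROWS' [OPENING] [FORCE]. ROWS is JSON, a list of rows, each a list of 2 entries, a list of its own where there are three numbers: the shift along the tool's x, y, z as a fraction of full scale, then the turn, a rotation vector about the tool's x, y, z as a fraction of full scale. In form: [[[dx, dy, dz], [ax, ay, az]], ...]. A call has 1 to 10 rows; each row is the pose to reach, as a shift and turn from the pose commanded when the call began, along the tool's axes at that moment, turning the shorter way round; what a row does not reach only later rows make up. Full scale, the value 1, is 0.5 m for a shift and pi rad for a turn. A row lasts 1/10 s, in which the tool goes at most 50 mm and 8.59 degrees, less where a joint would pass 70% of its speed; a pose out of reach is approached as far as the arm can. A call with a number of a shift or a turn outside -1 to 1 is refused whole. A call with a gripper value outside its range is refused whole. OPENING is the opening, from 0 (shut) to 1 (fully open), set as the call begins (- or left out, the last holds). The fingers move at their own pace and stop on an object; FORCE is the grip in N (left out, the last holds). Time passes only in rows, so rows that repeat a pose let the fingers close. It gives the time, the measured TCP pose, the force, the opening and the grip force at its end, in the units of the state.
- observe(): the state, without advancing time (a new reading comes with each control period).
- get_image(name): name is "side" or "top" or "wrist"; returns (picture, depth): 480x640x3 uint8, red, green, blue; 480x640 float32, m along the optical axis (not along the pixel's ray), 0 where there is no reading.
- camera_params(name): a dict with "K" (3x3 intrinsics, pixels), "R" (3x3) and "t" (3): a world point X has camera coordinates R X + t. Camera axes: x right, y down, z forward; pixel columns grow to the right and rows downward; lengths in m; the calibration is good to about 2 mm. A picture is of the moment at which its call begins: read the wrist's pose just before it. camera_params takes no time and is no camera call; for the wrist camera it gives the pose at the moment of the call.
- close_job(): hands the job in; it is judged then, once.
The state is a dict: "time_s": time; "q": joint angles; "qvel": joint speeds; "joint_efforts": joint torques, N m; "position": TCP position; "tool_rot": TCP orientation; "ft_force": force on the tool from outside, world axes, zero at the start; "wrist_torque": the same for the moment, N m; "grip_width": finger opening in m; "gripper_force": force on a finger pad.
Only numpy, scipy, OpenCV 4.12 (cv2) and the standard library are available. Lean on these libraries where they do the work, as an engineer would, in place of code of your own. Each camera call takes 0.05 s, during which the arm holds its last target. There are 200 camera calls.

## Task

The control unit on the bench is finished with: take off its larger black test plug. First draw that plug's sprung locking bolt out to its stop, where its pin drops and keeps it out, then pull the plug straight up off its socket and set it down gently in the grey tray. Leave the smaller plug and its bolt, and everything else on the bench, as they are.

Things in the scene. Friction and masses are not known exactly. Their poses are not given: they have to be found in the camera images.
- ecu: (all sizes in mm) the control unit, a dark flat metal case bolted down (it cannot move), 200 (x) x 210 (y), its flat top 50 above the bench; origin at the centre of its underside, z up. Two black plugs stand on it side by side along y, either may be on the left; each has its own steel bolt on the -x side.
- port: the larger plug's socket, a low grey collar 14 high on the unit's top, fixed to it; origin on the unit's top in the middle of the socket (50 above the bench); z up; its -x axis is the way the bolt is drawn out. The bolt's aluminium guide stands 62 to 79 out along -x, 34 wide, 46 high, with a small dark drop pin sticking up to 53 out of its top.
- plug: the larger black plug, held in its socket by two sprung contact pads (a firm pull frees it), 110 g. Origin at the centre of its underside, axes as the socket's when plugged in. Foot 52 (x) x 36 (y) x 22 high, upper body 48 x 32 up to 60 high, with flat sides to grip. At z 15 to 21 a lip stands out 14 from its -x face; the closed bolt lies over the lip and bars the plug.
- lock (a joint): how far the larger plug's bolt is drawn out (m): 0 closed, 0.022 at its stop. A spring pulls it home (3 to 7 N); at the stop the drop pin falls into a slot of the bolt and keeps it out (let go there, it settles back to about 0.018); let go earlier, it springs home.
- lock_tab (a point): a point in the upright steel tab at the outer end of the larger plug's bolt, where it is gripped; it moves with the bolt. The tab is 12 (x) x 22 (y), its top is 11 above this point, its foot 22 below. Closed, it is 110 from the plug's centre along the socket's -x. Axes as the socket's.
- small_plug_top (a point): centre of the top of the smaller black plug (36 x 26, 60 high), which stays on the unit
- small_lock (a joint): how far the smaller plug's bolt is drawn out (m), 0 closed, sprung; to be left alone
- tray: grey open tray, fixed, 200 (x) x 150 (y) x 30 high, walls and floor 4 thick; origin at the centre of its underside, z up. A black relay, a 28 cube, lies in its corner towards -x and +y.
- interface_box: red metal interface box, 66 x 60 x 34; origin at the centre of its underside
- power_brick: black power adapter, 60 x 150 x 34; origin at the centre of its underside
- scanner: blue hand scanner lying flat, 120 x 85 x 28; origin at the centre of its underside
- fuse_jar: pale jar, 60 across, 70 tall; origin at the centre of its underside
- cleaner_can: metal can, 60 across, 170 tall; origin at the centre of its underside
- screwdriver: screwdriver lying on the bench

How it is judged (in metres and radians):
On the way, in this order (a step that is already met when the one before it is completed fails the run):
1. the larger plug's bolt is drawn out to its stop while the plug is still in its socket (value of joint lock above 0.017 m and z of plug in the frame of port below 0.008 m), for 0.2 s.
2. the plug is pulled up off its socket (z of plug in the frame of port above 0.03 m), for 0.1 s.
At the end, for the whole second after the job is handed in: The larger plug's bolt stays drawn out, caught by its pin (over 15 mm of its 22 mm); the plug rests still (under 30 mm/s) inside the tray, its origin within the walls and under 50 mm above the bench; the smaller plug's bolt is home (under 3 mm) (value of joint lock above 0.015 m and x of plug in the frame of tray between -0.096 and 0.096 m and y of plug in the frame of tray between -0.071 and 0.071 m and z of plug in the frame of tray below 0.05 m and linear speed of plug below 0.03 m/s and value of joint small_lock below 0.003 m); the robot touches nothing.
It fails at once if the smaller plug's bolt is drawn out by more than 8 mm (value of joint small_lock above 0.008 m).
It fails at once if the plug comes down into the tray faster than 0.8 m/s (dropped or thrown) (horizontal distance between plug and tray below 0.12 m and height (world z) of plug below 0.07 m and linear speed of plug above 0.8 m/s).
It fails at once if another thing on the bench is moved by more than 30 mm (distance of any of interface_box, power_brick, scanner, fuse_jar, cleaner_can, screwdriver from where it was at the start of the episode above 0.03 m).
It also fails if it takes over 58 s, if anything falls off the work surface, if the arm or the gripper's body presses on something with over 40 N, if the wrist force passes 120 N, or if a joint passes its speed limit or range.

## Working session

There is one attempt and no reset: what is moved stays moved. The work goes in short steps, Python scripts to look and compute and a shell command to move; the robot and the scene stay as the last step left them, time stands still between calls to the robot, and variables do not carry over. Pictures are saved under pics/ and viewed, at most 10 in all, crops included, and the job is handed in when it is done.

```bash
mkdir -p pics; ls
cat > h.py <<'E'
import numpy as np, cv2
from rig import *
def cloud(n):
    p=camera_params(n); im,d=get_image(n)
    v,u=np.mgrid[:480,:640]
    K=np.array(p["K"]);R=np.array(p["R"]);t=np.array(p["t"])
    c=np.stack([(u-K[0,2])/K[0,0]*d,(v-K[1,2])/K[1,1]*d,d],-1)
    return im,d,(c-t)@R
E
python3 - <<'E'
from h import *
o=observe();print(o,grasp_offset)
for n in("top","side"):
    im,d,P=cloud(n);cv2.imwrite(f"pics/{n}0.png",im[...,::-1]);np.savez(f"{n}0.npz",im=im,d=d,P=P);p=camera_params(n);print(n,p,(d>0).mean())
E
```

```text
pics
{'time_s': 0.0, 'q': array([ 6.05459619e+01,  2.18405749e+01,  7.43848102e+01,  6.94432595e-04,
        8.38604176e+01, -1.23351427e+01]), 'qvel': array([ 0.00748995, -0.0481503 ,  0.01223692,  0.08066993, -0.03241264,
        0.05073916]), 'joint_efforts': array([-1.75468638e-03, -4.48465061e+01, -2.31279802e+01, -2.93639732e-04,
        4.72647487e-03,  1.75727985e-05]), 'position': array([0.16173623, 0.52536455, 0.23071535]), 'tool_rot': array([[-9.55695484e-01,  2.94356220e-01, -7.46870469e-04],
       [ 2.94356980e-01,  9.55694660e-01, -1.29805661e-03],
       [ 3.31689082e-04, -1.46039338e-03, -9.99998879e-01]]), 'ft_force': array([ 0.28052956, -0.1296884 ,  0.62979398]), 'wrist_torque': array([-0.00632654,  0.03739206, -0.00256399]), 'gripper_force': 0.0, 'grip_width': 0.08529618363126476} 0.0187
top {'K': array([[570.56998893,   0.        , 314.22695604],
       [  0.        , 570.56998893, 236.33370567],
       [  0.        ,   0.        ,   1.        ]]), 'R': array([[-0.00746563, -0.99994631, -0.00718611],
       [-0.99627488,  0.00805524, -0.08585725],
       [ 0.08591053,  0.00651836, -0.99628153]]), 't': array([-0.00546506,  0.64002362,  1.49419815])} 0.9960416666666667
side {'K': array([[484.24103135,   0.        , 331.43476846],
       [  0.        , 484.24103135, 241.3209864 ],
       [  0.        ,   0.        ,   1.        ]]), 'R': array([[-0.99873775, -0.04936464,  0.00927588],
       [-0.03988757,  0.66724008, -0.74377393],
       [ 0.0305269 , -0.74320509, -0.66836689]]), 't': array([0.61915553, 0.10625533, 1.25335876])} 0.996025390625
```

View pics/top0.png

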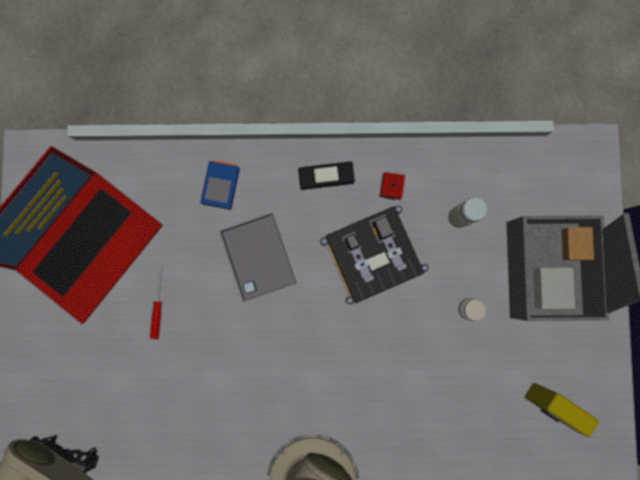

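View pics/side0.png

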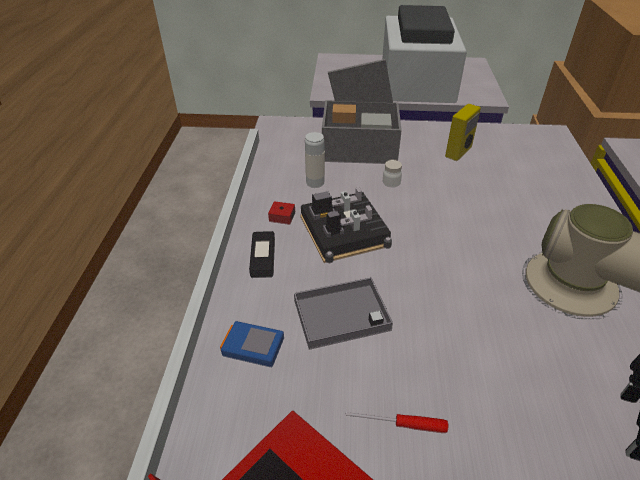

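The top view shows the unit at about (375,255), with the larger plug at (382,226), the smaller plug at (353,242) and the bolts running down towards the robot. The tray is at (258,257), with the relay at (249,287). The side view agrees. Next I'll measure from the depth cloud.

Run:
```python
from h import *
z=np.load("top0.npz");P=z["P"];im=z["im"]
def rect(m,name,k=None):
    n,l,s,c=cv2.connectedComponentsWithStats(m.astype(np.uint8))
    for i in range(1,n):
        if s[i,4]<8: continue
        q=P[l==i]; r=cv2.minAreaRect((q[:,:2]*1000).astype(np.float32))
        print(name,s[i,4],np.round(c[i]),"xyz",np.round(q.mean(0),4),"rect",np.round(r[0],1),np.round(r[1],1),round(r[2],1),"z",np.round(np.percentile(q[:,2],[5,50,95]),4))
roi=np.zeros((480,640),bool);roi[195:310,310:435]=1
Z=P[...,2]
rect(roi&(Z>.10)&(Z<.125),"plugs")
rect(roi&(Z>.075)&(Z<.1),"mid")
rect(roi&(Z>.044)&(Z<.056),"ecu")
t=np.zeros((480,640),bool);t[205:310,215:302]=1
rect(t&(Z>.022)&(Z<.036),"traywall")
rect(t&(Z>.0015)&(Z<.008),"floor")
c=cv2.resize(im[195:310,310:435],None,fx=5,fy=5,interpolation=cv2.INTER_CUBIC)
cv2.imwrite("pics/crop.png",c[...,::-1])
```

```text
plugs 250 [384. 227.] xyz [ 0.6548 -0.1864  0.1107] rect [ 655.6 -187.1] [48.1 32.6] 23.5 z [0.1051 0.1107 0.116 ]
plugs 115 [352. 241.] xyz [ 0.6193 -0.1068  0.1102] rect [ 619.6 -107. ] [31.6 22.6] 26.1 z [0.1049 0.1101 0.1159]
plugs 9 [395. 253.] xyz [ 0.5904 -0.215   0.1024] rect [ 590.4 -215. ] [5.6 8.3] 25.8 z [0.1006 0.1024 0.1051]
plugs 18 [363. 264.] xyz [ 0.562  -0.1331  0.102 ] rect [ 561.4 -133.2] [ 9.2 19.5] 13.8 z [0.1002 0.1013 0.1053]
plugs 42 [401. 267.] xyz [ 0.5542 -0.2294  0.106 ] rect [ 554.5 -229.6] [11.4 21.1] 25.3 z [0.1014 0.1056 0.1114]
plugs 41 [369. 278.] xyz [ 0.5258 -0.1467  0.106 ] rect [ 525.9 -147. ] [11.7 22. ] 21.2 z [0.1016 0.1055 0.1112]
mid 23 [377. 230.] xyz [ 0.6486 -0.1727  0.0871] rect [ 649.2 -172.4] [44.7  1.9] 21.4 z [0.076  0.0887 0.096 ]
mid 238 [393. 252.] xyz [ 0.5929 -0.2126  0.0836] rect [ 593.3 -212.2] [87.7 34.2] 32.0 z [0.0756 0.0799 0.098 ]
mid 235 [361. 263.] xyz [ 0.5648 -0.1304  0.0835] rect [ 566.1 -129.7] [81.2 35.6] 33.4 z [0.0757 0.0805 0.0972]
ecu 4054 [374. 257.] xyz [ 0.584  -0.1679  0.0499] rect [ 590.4 -168.8] [195.9 
[... 6535 characters left out ...]
 61.5] [23.5 15.9] 16.7 z [0.0019 0.0029 0.0063]
floor 22 [230. 304.] xyz [0.4614 0.2158 0.004 ] rect [461.5 215.7] [29.8 10.7] 89.4 z [0.0017 0.0042 0.006 ]
floor 18 [238. 307.] xyz [0.4539 0.196  0.0042] rect [456.  196.9] [15.8 14.1] 0.6 z [0.0019 0.0041 0.0068]
floor 10 [259. 306.] xyz [0.4562 0.1393 0.0034] rect [455.6 139.4] [ 5.5 16. ] 89.8 z [0.002  0.0032 0.0054]
floor 11 [246. 306.] xyz [0.4547 0.1733 0.0045] rect [455.8 173.3] [ 7.1 14.2] 13.6 z [0.0024 0.0045 0.0072]
floor 30 [275. 307.] xyz [0.453  0.0967 0.0034] rect [452.6  96.3] [38.  10.8] 89.4 z [0.0017 0.0028 0.0077]
floor 9 [298. 307.] xyz [0.4528 0.0349 0.0033] rect [452.1  34.9] [12.9  8.4] 13.4 z [0.0016 0.0022 0.0066]
```

View pics/crop.png

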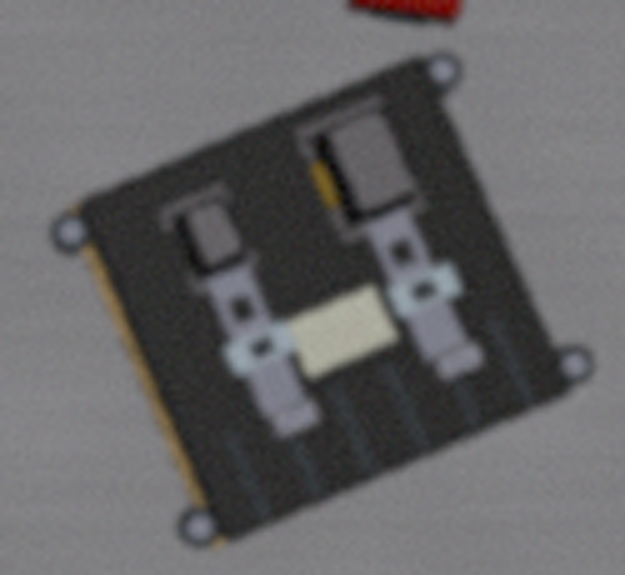

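```bash
cat > go.py <<'E'
import sys
from h import *
from scipy.spatial.transform import Rotation as Ro
# target x y z (m), yaw of tool x (deg), tool down
x,y,z,a=map(float,sys.argv[1:5]);o=observe();R=np.array(o["tool_rot"]);p=np.array(o["position"])
c,s=np.cos(np.radians(a)),np.sin(np.radians(a));T=np.array([[c,s,0],[s,-c,0],[0,0,-1.]])
d=R.T@(np.array([x,y,z])-p)/.5; r=Ro.from_matrix(R.T@T).as_rotvec()/np.pi
print("t",o["time_s"],"p",np.round(p,4),"tilt",np.round(R[:,2],4),"yaw",round(np.degrees(np.arctan2(R[1,0],R[0,0])),2),"shift",np.round(d,4),"turn",np.round(r,4),"F",np.round(o["ft_force"],1),"w",o["grip_width"],"q6",round(o["q"][5],1))
E
python3 go.py .36 .15 .23 92; python3 go.py .5545 -.2296 .2 23
```

```text
t 0.1 p [0.1618 0.5254 0.2308] tilt [-6.0e-04 -1.1e-03 -1.0e+00] yaw 162.88 shift [-0.5999 -0.6008  0.0022] turn [-4.000e-04  2.000e-04  3.938e-01] F [0.4 1.  0.8] w 0.08554430328789628 q6 -12.3
t 0.1 p [0.1618 0.5254 0.2308] tilt [-6.0e-04 -1.1e-03 -1.0e+00] yaw 162.88 shift [-1.1952 -1.2117  0.0627] turn [-3.000e-04  4.000e-04  7.771e-01] F [0.4 1.  0.8] w 0.08554430328789628 q6 -12.3
```

```bash
python3 -m handwheel '[[[-0.6,-0.6,0],[0,0,0.394]],[[-0.6,-0.6,0],[0,0,0.394]],[[-0.6,-0.6,0],[0,0,0.394]],[[-0.6,-0.6,0],[0,0,0.394]],[[-0.6,-0.6,0],[0,0,0.394]],[[-0.6,-0.6,0],[0,0,0.394]],[[-0.6,-0.6,0],[0,0,0.394]],[[-0.6,-0.6,0],[0,0,0.394]],[[-0.6,-0.6,0],[0,0,0.394]],[[-0.6,-0.6,0],[0,0,0.394]]]' 0.6; python3 go.py .5545 -.2296 .23 23
```

```text
time_s: 1.1
position: [0.3615, 0.1483, 0.2311]
tool_rot: [[-0.029, 1.0, -0.0], [1.0, 0.029, -0.0], [-0.0, -0.0, -1.0]]
ft_force: [-0.3, -0.3, -0.5]
grip_width: 0.0512
gripper_force: 0.0
t 1.1 p [0.3615 0.1483 0.2311] tilt [-2.e-04 -5.e-04 -1.e+00] yaw 91.65 shift [-0.7667  0.3641  0.0026] turn [0.000e+00 2.000e-04 3.814e-01] F [-0.3 -0.3 -0.5] w 0.051215178246601684 q6 3.2
```

```bash
python3 -m handwheel '[[[-0.767,0.364,0],[0,0,0.381]],[[-0.767,0.364,0],[0,0,0.381]],[[-0.767,0.364,0],[0,0,0.381]],[[-0.767,0.364,0],[0,0,0.381]],[[-0.767,0.364,0],[0,0,0.381]],[[-0.767,0.364,0],[0,0,0.381]],[[-0.767,0.364,0],[0,0,0.381]],[[-0.767,0.364,0],[0,0,0.381]],[[-0.767,0.364,0],[0,0,0.381]],[[-0.767,0.364,0],[0,0,0.381]]]'
python3 - <<'E'
from h import *
im,d,P=cloud("wrist");cv2.imwrite("pics/w1.png",im[...,::-1])
Z=P[...,2];Q=P-[.5545,-.2296,0]
for n,m in(("tab",(Z>.1)&(Z<.112)&(np.hypot(Q[...,0],Q[...,1])<.022)),("plug",(Z>.103)&(Z<.118)&(np.hypot(P[...,0]-.6556,P[...,1]+.187)<.04))):
    q=P[m];print(n,m.sum())
    if len(q)>5:
        r=cv2.minAreaRect((q[:,:2]*1000).astype(np.float32));print(r,np.percentile(q[:,2],[5,50,95]))
E
python3 go.py .5545 -.2296 .075 23
```

```text
time_s: 2.1
position: [0.5562, -0.2282, 0.2299]
tool_rot: [[0.918, 0.396, -0.001], [0.396, -0.918, 0.001], [-0.001, -0.001, -1.0]]
ft_force: [-1.4, 0.9, 0.9]
grip_width: 0.0514
gripper_force: 0.0
tab 558
((556.5248413085938, -227.50796508789062), (11.762721061706543, 21.540199279785156), 22.66427993774414) [0.10264992 0.10561211 0.10688367]
plug 4671
((657.2431640625, -184.84201049804688), (48.194149017333984, 32.08738327026367), 23.079910278320312) [0.10838571 0.11076355 0.11205489]
t 2.15 p [ 0.5556 -0.2264  0.2302] tilt [-0.0015  0.0012 -1.    ] yaw 23.39 shift [-0.0042  0.0056  0.3105] turn [-0.0005  0.0003  0.0021] F [-0.2  0.6  0. ] w 0.05087178278329809 q6 33.1
```

View pics/w1.png

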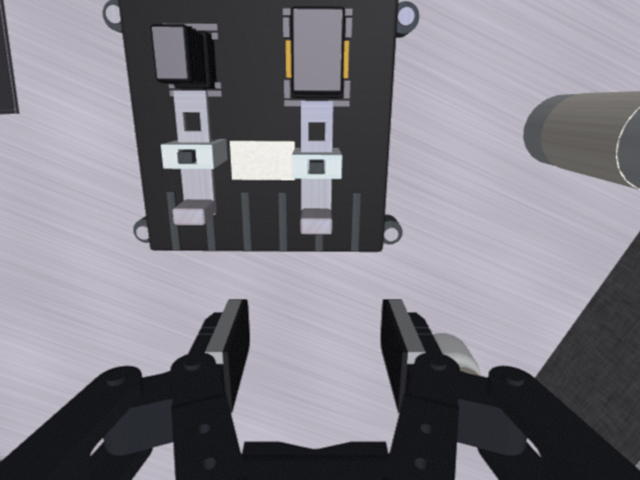

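The wrist view shows the tab at (316,221), lined up between the fingers, with the plug at (318,52). The tab and plug positions agree with the top camera to about 2 mm, so I'll descend partway and measure again.

```bash
python3 -m handwheel '[[[0,0.004,0.08],[0,0,0]],[[0,0.004,0.16],[0,0,0]],[[0,0.004,0.16],[0,0,0]],[[0,0.004,0.16],[0,0,0]],[[0,0.004,0.16],[0,0,0]]]'
python3 - <<'E'
from h import *
im,d,P=cloud("wrist");cv2.imwrite("pics/w2.png",im[...,::-1])
Z=P[...,2];Q=P-[.5545,-.2296,0]
for n,m in(("tab",(Z>.1)&(Z<.112)&(np.hypot(Q[...,0],Q[...,1])<.022)),("plug",(Z>.103)&(Z<.118)&(np.hypot(P[...,0]-.6556,P[...,1]+.187)<.04))):
    q=P[m];print(n,m.sum())
    if len(q)>5:
        r=cv2.minAreaRect((q[:,:2]*1000).astype(np.float32));print(r,np.percentile(q[:,2],[5,50,95]))
E
python3 go.py .556 -.228 .075 23
```

```text
time_s: 2.65
position: [0.557, -0.2281, 0.1539]
tool_rot: [[0.917, 0.398, 0.003], [0.398, -0.917, -0.002], [0.002, 0.003, -1.0]]
ft_force: [-0.6, 0.2, 0.3]
grip_width: 0.0512
gripper_force: 0.0
tab 1028
((556.3696899414062, -227.78956604003906), (12.359757423400879, 21.709613800048828), 23.41838836669922) [0.1019569  0.10562013 0.10678491]
plug 6981
((651.8447265625, -187.34617614746094), (36.310794830322266, 32.193233489990234), 22.924596786499023) [0.10840935 0.11076718 0.11204574]
t 2.7 p [ 0.5569 -0.2282  0.1538] tilt [ 0.0034 -0.0022 -1.    ] yaw 23.42 shift [-0.0019 -0.0017  0.1576] turn [ 0.0011 -0.0007  0.0024] F [ 0.3 -0.8 -0.4] w 0.05130809491025427 q6 33.0
```

```bash
python3 -m handwheel '[[[-0.001,-0.001,0.05],[0,0,0.002]],[[-0.001,-0.001,0.1],[0,0,0.002]],[[-0.001,-0.001,0.13],[0,0,0.002]],[[-0.001,-0.001,0.157],[0,0,0.002]],[[-0.001,-0.001,0.157],[0,0,0.002]],[[-0.001,-0.001,0.157],[0,0,0.002]]]'; python3 -m handwheel '[[[0,0,0],[0,0,0]],[[0,0,0],[0,0,0]],[[0,0,0],[0,0,0]],[[0,0,0],[0,0,0]],[[0,0,0],[0,0,0]],[[0,0,0],[0,0,0]],[[0,0,0],[0,0,0]]]' 0 60;python3 go.py .5465 -.2265 .075 23
```

```text
time_s: 3.3
position: [0.556, -0.2283, 0.0743]
tool_rot: [[0.92, 0.391, 0.002], [0.391, -0.92, -0.001], [0.001, 0.002, -1.0]]
ft_force: [0.3, -0.4, 0.1]
grip_width: 0.0512
gripper_force: 0.0
time_s: 4.0
position: [0.556, -0.2288, 0.0741]
tool_rot: [[0.92, 0.391, 0.002], [0.391, -0.92, -0.002], [0.001, 0.003, -1.0]]
ft_force: [0.6, -2.9, 5.7]
grip_width: 0.0209
gripper_force: 58.9
t 4.0 p [ 0.556  -0.2288  0.0741] tilt [ 0.0022 -0.0019 -1.    ] yaw 23.01 shift [-0.0158 -0.0117 -0.0019] turn [ 0.0008 -0.0004  0.0001] F [ 0.6 -2.9  5.7] w 0.020910533438486763 q6 33.4
```

```bash
python3 -m handwheel '[[[-0.01,0,0],[0,0,0]],[[-0.02,0,0],[0,0,0]],[[-0.03,0,0],[0,0,0]],[[-0.036,0,0],[0,0,0]],[[-0.04,0,0],[0,0,0]],[[-0.042,0,0],[0,0,0]],[[-0.044,0,0],[0,0,0]],[[-0.045,0,0],[0,0,0]],[[-0.045,0,0],[0,0,0]],[[-0.045,0,0],[0,0,0]]]'; python3 go.py .556 -.2288 .075 23
```

```text
time_s: 5.0
position: [0.5364, -0.2371, 0.074]
tool_rot: [[0.92, 0.391, 0.005], [0.391, -0.92, -0.001], [0.004, 0.003, -1.0]]
ft_force: [7.5, -0.6, 5.2]
grip_width: 0.0207
gripper_force: 58.7
t 5.0 p [ 0.5364 -0.2371  0.074 ] tilt [ 0.0048 -0.0014 -1.    ] yaw 23.01 shift [ 0.0426 -0.     -0.0017] turn [ 0.001  -0.0012  0.0001] F [ 7.5 -0.6  5.2] w 0.020674690074607358 q6 31.5
```

```bash
python3 -m handwheel '[[[-0.002,0,0],[0,0,0]],[[-0.004,0,0],[0,0,0]],[[-0.006,0,0],[0,0,0]],[[-0.006,0,0],[0,0,0]],[[-0.006,0,0],[0,0,0]]]'; python3 go.py .556 -.2288 .075 23
```

```text
time_s: 5.5
position: [0.5357, -0.2374, 0.0741]
tool_rot: [[0.92, 0.391, 0.009], [0.391, -0.92, -0.001], [0.008, 0.004, -1.0]]
ft_force: [20.2, 4.5, -0.3]
grip_width: 0.021
gripper_force: 58.8
t 5.5 p [ 0.5357 -0.2374  0.0741] tilt [ 9.4e-03 -6.0e-04 -1.0e+00] yaw 23.03 shift [ 0.0441 -0.     -0.0015] turn [ 0.0014 -0.0027  0.0002] F [20.2  4.5 -0.3] w 0.020950152546822334 q6 31.2
```

```bash
python3 -m handwheel '[[[0.004,0,0],[0,0,0]],[[0.008,0,0],[0,0,0]],[[0.012,0,0],[0,0,0]],[[0.016,0,0],[0,0,0]],[[0.016,0,0],[0,0,0]]]'; python3 -m handwheel '[[[0,0,0],[0,0,0]],[[0,0,0],[0,0,0]],[[0,0,0],[0,0,0]],[[0,0,0],[0,0,0]],[[0,0,0],[0,0,0]]]' 0.55; python3 -m handwheel '[[[0,0,-0.05],[0,0,0]],[[0,0,-0.12],[0,0,0]],[[0,0,-0.2],[0,0,0]],[[0,0,-0.25],[0,0,0]],[[0,0,-0.25],[0,0,0]],[[0,0,-0.25],[0,0,0]],[[0,0,-0.25],[0,0,0]]]'
python3 - <<'E'
from h import *
im,d,P=cloud("wrist");cv2.imwrite("pics/w3.png",im[...,::-1])
Z=P[...,2]
for n,m in(("tab",(Z>.1)&(Z<.112)&(np.hypot(P[...,0]-.54,P[...,1]+.2355)<.022)),("plug",(Z>.103)&(Z<.118)&(np.hypot(P[...,0]-.6556,P[...,1]+.187)<.04))):
    q=P[m];print(n,m.sum())
    if len(q)>5:
        r=cv2.minAreaRect((q[:,:2]*1000).astype(np.float32));print(r,np.percentile(q[:,2],[5,50,95]))
E
python3 go.py .6575 -.1847 .2 23
```

```text
time_s: 6.0
position: [0.5395, -0.2358, 0.074]
tool_rot: [[0.92, 0.391, 0.001], [0.391, -0.92, -0.002], [0.0, 0.002, -1.0]]
ft_force: [-1.5, -4.0, 7.6]
grip_width: 0.0211
gripper_force: 59.7
time_s: 6.5
position: [0.5393, -0.2347, 0.0727]
tool_rot: [[0.92, 0.391, -0.0], [0.391, -0.92, 0.0], [-0.0, -0.0, -1.0]]
ft_force: [0.8, 1.1, -0.5]
grip_width: 0.047
gripper_force: 0.0
time_s: 7.2
position: [0.5389, -0.2346, 0.1964]
tool_rot: [[0.92, 0.391, -0.002], [0.391, -0.92, 0.001], [-0.001, -0.002, -1.0]]
ft_force: [0.2, 0.0, 0.3]
grip_width: 0.047
gripper_force: 0.0
tab 721
((539.5357055664062, -234.9771728515625), (12.52344036102295, 21.71776580810547), 21.446718215942383) [0.10227597 0.1056055  0.10684603]
plug 3500
((646.70166015625, -189.3739013671875), (25.529333114624023, 32.22050857543945), 22.900819778442383) [0.10809215 0.11070612 0.11199267]
t 7.25 p [ 0.5389 -0.2346  0.1963] tilt [-0.0023  0.0017 -1.    ] yaw 23.02 shift [ 0.2574  0.0009 -0.0077] turn [-0.0008  0.0005  0.0001] F [-0.5 -0.2  0.9] w 0.04709167084031215 q6 31.9
```

View pics/w3.png

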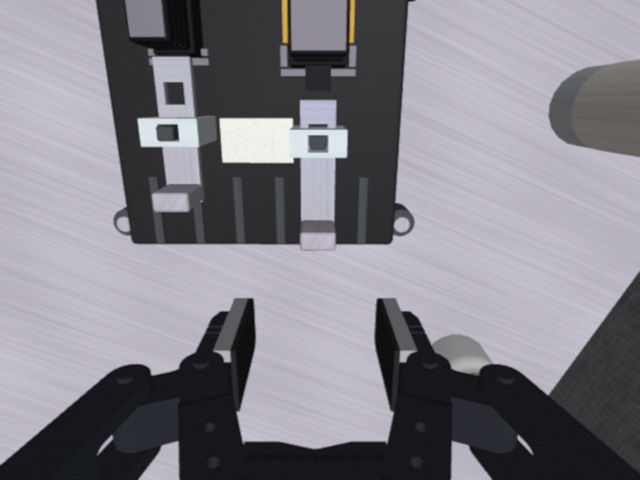

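The bolt has moved 18.3 mm and stays caught: its tab is now at (318,238) and the drop pin is in its slot. The small bolt hasn't moved. Next is the plug.

```bash
python3 -m handwheel '[[[0.09,0.001,0],[0,0,0]],[[0.18,0.001,0],[0,0,0]],[[0.258,0.001,0],[0,0,0]],[[0.258,0.001,0],[0,0,0]],[[0.258,0.001,0],[0,0,0]],[[0.258,0.001,0],[0,0,0]]]' 0.68; python3 go.py .6575 -.1847 .076 23
```

```text
time_s: 7.85
position: [0.6574, -0.1853, 0.1973]
tool_rot: [[0.921, 0.39, -0.001], [0.39, -0.921, 0.0], [-0.001, -0.001, -1.0]]
ft_force: [0.1, -0.7, -0.5]
grip_width: 0.0579
gripper_force: 0.0
t 7.85 p [ 0.6574 -0.1853  0.1973] tilt [-1.4e-03  4.0e-04 -1.0e+00] yaw 22.98 shift [ 0.0009 -0.0009  0.2425] turn [-0.0003  0.0004 -0.0001] F [ 0.1 -0.7 -0.5] w 0.05788537125753177 q6 41.4
```

```bash
python3 -m handwheel '[[[0,-0.001,0.08],[0,0,0]],[[0,-0.001,0.15],[0,0,0]],[[0,-0.001,0.2],[0,0,0]],[[0,-0.001,0.23],[0,0,0]],[[0,-0.001,0.243],[0,0,0]],[[0,-0.001,0.243],[0,0,0]],[[0,-0.001,0.243],[0,0,0]]]'; python3 -m handwheel '[[[0,0,0],[0,0,0]],[[0,0,0],[0,0,0]],[[0,0,0],[0,0,0]],[[0,0,0],[0,0,0]],[[0,0,0],[0,0,0]],[[0,0,0],[0,0,0]],[[0,0,0],[0,0,0]]]' 0 100;python3 go.py .6575 -.1847 .12 23
```

```text
time_s: 8.55
position: [0.6582, -0.185, 0.0775]
tool_rot: [[0.921, 0.391, 0.002], [0.391, -0.921, -0.001], [0.001, 0.001, -1.0]]
ft_force: [-0.2, -0.3, 1.9]
grip_width: 0.058
gripper_force: 0.0
time_s: 9.25
position: [0.6585, -0.1848, 0.0777]
tool_rot: [[0.92, 0.391, 0.002], [0.391, -0.92, -0.001], [0.001, 0.002, -1.0]]
ft_force: [-0.5, -1.6, 5.5]
grip_width: 0.0308
gripper_force: 100.6
t 9.25 p [ 0.6585 -0.1848  0.0777] tilt [ 0.0019 -0.0012 -1.    ] yaw 23.01 shift [-0.0016 -0.0009 -0.0847] turn [ 0.0006 -0.0004  0.0001] F [-0.5 -1.6  5.5] w 0.030845041696369292 q6 41.4
```

```bash
python3 -m handwheel '[[[0,0,-0.004],[0,0,0]],[[0,0,-0.008],[0,0,0]],[[0,0,-0.012],[0,0,0]],[[0,0,-0.016],[0,0,0]],[[0,0,-0.02],[0,0,0]],[[0,0,-0.026],[0,0,0]],[[0,0,-0.032],[0,0,0]],[[0,0,-0.04],[0,0,0]],[[0,0,-0.05],[0,0,0]],[[0,0,-0.06],[0,0,0]]]';python3 go.py .6575 -.1847 .2 23
```

```text
time_s: 10.25
position: [0.6584, -0.1844, 0.1078]
tool_rot: [[0.92, 0.391, 0.002], [0.391, -0.92, -0.001], [0.001, 0.001, -1.0]]
ft_force: [-0.4, -1.6, -1.3]
grip_width: 0.0307
gripper_force: 101.2
t 10.25 p [ 0.6584 -0.1844  0.1078] tilt [ 1.5e-03 -6.0e-04 -1.0e+00] yaw 23.03 shift [-1.600e-03  1.000e-04 -1.845e-01] turn [ 0.0004 -0.0004  0.0002] F [-0.4 -1.6 -1.3] w 0.03070301945284317 q6 41.4
```

```bash
python3 -m handwheel '[[[0,0,-0.04],[0,0,0]],[[0,0,-0.09],[0,0,0]],[[0,0,-0.15],[0,0,0]],[[0,0,-0.184],[0,0,0]],[[0,0,-0.184],[0,0,0]],[[0,0,-0.184],[0,0,0]]]';python3 go.py .6 .13 .2 18.4
python3 - <<'E'
from h import *
im,d,P=cloud("wrist");cv2.imwrite("pics/w4.png",im[...,::-1])
E
```

```text
time_s: 10.85
position: [0.6579, -0.1843, 0.198]
tool_rot: [[0.92, 0.391, -0.0], [0.391, -0.92, 0.0], [-0.0, -0.0, -1.0]]
ft_force: [-1.2, 0.3, -1.8]
grip_width: 0.0306
gripper_force: 101.2
t 10.85 p [ 0.6579 -0.1843  0.198 ] tilt [-2.e-04  2.e-04 -1.e+00] yaw 23.02 shift [ 0.1393 -0.6237 -0.0039] turn [-0.0001  0.      0.0257] F [-1.2  0.3 -1.8] w 0.030619245703011798 q6 41.4
```

View pics/w4.png

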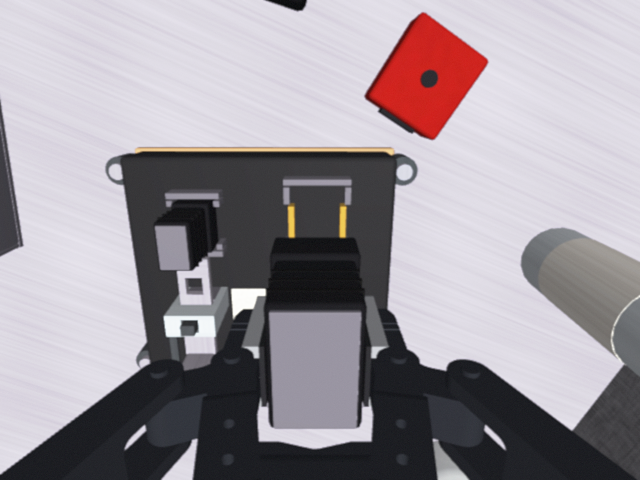

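The plug is firmly held between the fingers at (315,350), clear of the empty collar and the small plug. I'll carry it to the tray.

```bash
python3 -m handwheel '[[[0.02,-0.09,0],[0,0,0.026]],[[0.04,-0.18,0],[0,0,0.026]],[[0.06,-0.27,0],[0,0,0.026]],[[0.08,-0.36,0],[0,0,0.026]],[[0.1,-0.45,0],[0,0,0.026]],[[0.12,-0.54,0],[0,0,0.026]],[[0.139,-0.6,0],[0,0,0.026]],[[0.139,-0.624,0],[0,0,0.026]],[[0.139,-0.624,0],[0,0,0.026]],[[0.139,-0.624,0],[0,0,0.026]]]';python3 go.py .6 .13 .034 18.4
```

```text
time_s: 11.9
position: [0.6001, 0.1288, 0.1977]
tool_rot: [[0.949, 0.314, -0.001], [0.314, -0.949, -0.001], [-0.001, 0.0, -1.0]]
ft_force: [0.1, 0.2, -1.4]
grip_width: 0.0305
gripper_force: 101.3
t 11.9 p [0.6001 0.1288 0.1977] tilt [-9.e-04 -5.e-04 -1.e+00] yaw 18.3 shift [ 0.0009 -0.0023  0.3274] turn [ 0.0001  0.0003 -0.0005] F [ 0.1  0.2 -1.4] w 0.030536413829901136 q6 72.8
```

```bash
python3 -m handwheel '[[[0,-0.002,0.07],[0,0,0]],[[0,-0.002,0.14],[0,0,0]],[[0,-0.002,0.2],[0,0,0]],[[0,-0.002,0.25],[0,0,0]],[[0,-0.002,0.28],[0,0,0]],[[0,-0.002,0.3],[0,0,0]],[[0,-0.002,0.315],[0,0,0]],[[0,-0.002,0.32],[0,0,0]],[[0,-0.002,0.324],[0,0,0]],[[0,-0.002,0.324],[0,0,0]]]';python3 go.py .6 .13 .032 18.4
```

```text
time_s: 12.9
position: [0.5999, 0.1308, 0.0367]
tool_rot: [[0.949, 0.315, 0.001], [0.315, -0.949, -0.0], [0.001, 0.0, -1.0]]
ft_force: [0.2, -0.6, -0.6]
grip_width: 0.0308
gripper_force: 101.3
t 12.9 p [0.5999 0.1308 0.0367] tilt [ 8.e-04 -0.e+00 -1.e+00] yaw 18.34 shift [-0.0004  0.0015  0.0095] turn [ 0.0001 -0.0002 -0.0003] F [ 0.2 -0.6 -0.6] w 0.030797733898360574 q6 72.9
```

```bash
python3 -m handwheel '[[[0,0,0.002],[0,0,0]],[[0,0,0.004],[0,0,0]],[[0,0,0.006],[0,0,0]],[[0,0,0.008],[0,0,0]],[[0,0,0.01],[0,0,0]],[[0,0,0.01],[0,0,0]]]'
```

```text
time_s: 13.5
position: [0.5997, 0.1309, 0.0317]
tool_rot: [[0.949, 0.315, 0.0], [0.315, -0.949, -0.0], [0.0, 0.0, -1.0]]
ft_force: [-1.4, -0.7, 2.7]
grip_width: 0.0307
gripper_force: 101.9
```

Contact with the tray floor: the vertical force is now upward, and the height matches. I'll release and retreat.

```bash
python3 -m handwheel '[[[0,0,0],[0,0,0]],[[0,0,0],[0,0,0]],[[0,0,0],[0,0,0]],[[0,0,0],[0,0,0]],[[0,0,0],[0,0,0]]]' 0.68; python3 -m handwheel '[[[0,0,-0.03],[0,0,0]],[[0,0,-0.08],[0,0,0]],[[0,0,-0.15],[0,0,0]],[[0,0,-0.24],[0,0,0]],[[0,0,-0.32],[0,0,0]],[[0,0,-0.36],[0,0,0]],[[0,0,-0.36],[0,0,0]],[[0,0,-0.36],[0,0,0]]]'
python3 - <<'E'
from h import *
im,d,P=cloud("side")
c=cv2.resize(im[170:360,240:440],None,fx=3,fy=3,interpolation=cv2.INTER_CUBIC)
cv2.imwrite("pics/s2.png",c[...,::-1])
E
```

```text
time_s: 14.0
position: [0.5997, 0.1308, 0.0313]
tool_rot: [[0.949, 0.315, 0.0], [0.315, -0.949, -0.0], [0.0, 0.0, -1.0]]
ft_force: [-0.2, 0.2, -0.9]
grip_width: 0.0581
gripper_force: 0.0
time_s: 14.8
position: [0.5994, 0.1308, 0.2107]
tool_rot: [[0.949, 0.315, -0.001], [0.315, -0.949, -0.0], [-0.001, -0.0, -1.0]]
ft_force: [0.9, -0.3, -0.4]
grip_width: 0.058
gripper_force: 0.0
```

View pics/s2.png

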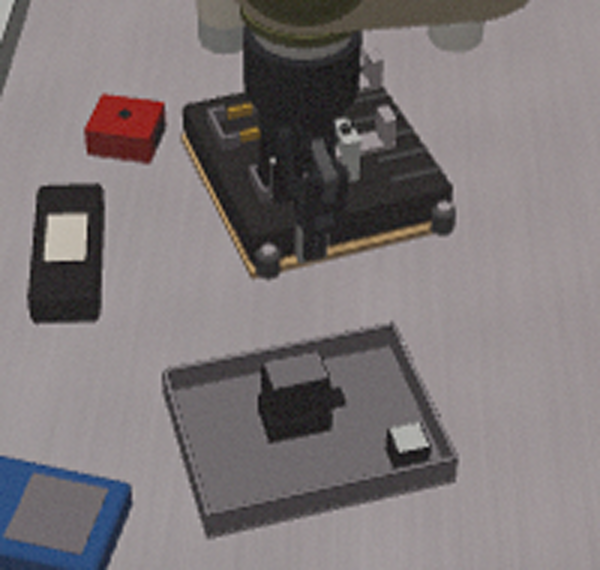

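The plug stands upright in the tray at (295,395) in the crop, and the gripper is clear above it. The relay and the surrounding items are where they were. I'll hand in the job.

```bash
python3 -c "
from rig import *
print(close_job())"
```

```text
the job is handed in; nothing more can be done
None
```

The job is handed in at about 15 s: the larger plug's bolt was drawn out and stayed caught at about 18 mm when last measured, the plug is standing in the tray, and nothing else appeared disturbed; the judge returned no verdict.

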